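# Clear the counter tray and set out the sweet jars

## Robot

A 7-joint arm with a two-finger parallel gripper is mounted at the origin on the work surface. World frame = base frame: x ahead of the robot, y to its left, z up, the work surface at z = 0. Lengths are in mm, angles in rad, forces in N, time in s.
With the tool pointing down it reaches from about 400 to 875 mm from the base axis. Payload 4.4 kg.
Tool frame: the origin (TCP) lies on the centre line of the jaws, within the pads' length; the fingertips stand 14 mm ahead of it and the grasp point (between the pads) lies 5 mm behind it (tips_ahead is the distance from the TCP to the fingertips, in mm); z points along the fingers, y is the line along which they close (so a half turn about z gives the same grasp; the last joint's range is limited). The gripper opens to 85 mm and grips with 20 to 120 N. Pads are 22 mm wide; open, the fingers measure 114 mm over their backs; the gripper's body (76 mm by 85 mm) begins 54 mm behind the grasp point. The pads swing forward as they close: fully open they stand 13 mm farther back than shut.
Start: joints at [-0.066, 0.628, 0.038, 1.517, -0.027, 0.996, -0.02], TCP at [650.014, 0.027, 245.313] pointing down, gripper open.
Joint ranges: [-3.06, 3.06], [-0.37, 2.12], [-1.25, 1.32], [0.18, 2.47], [-1.1, 4.24], [0.23, 1.98], [-2.94, 2.94]. Speed limits (rad/s): [2.57, 2.57, 3.14, 3.14, 3.14, 3.14, 3.14].

## Interface

Orientations are given as [roll, pitch, yaw] about the fixed x, y, z axes, in that order (R = Rz(yaw) Ry(pitch) Rx(roll)).
In Python, from cell import * gives the robot as it stands.
- The arm moves only by the tool move_arm, never from a script. Its argument "rows" is text: rows parted by semicolons, each of 7 numbers parted by spaces: the shift along the tool's x, y, z scaled (see below), then the turn, a rotation vector about the tool's x, y, z scaled (see below), then the closure, from -1 (fully open) to 1 (shut). A call has 1 to 12 rows; each row is the pose to reach, as a shift and turn from the pose commanded when the call began, along the tool's axes at that moment; what a row does not reach only later rows make up. The controller multiplies each number of a shift by 0.3 m and each number of a turn by pi/2 rad. A row lasts 1/12 s, in which the tool goes at most 41.7 mm and 7.16 degrees, less where a joint would pass 70% of its speed; a pose out of reach is approached as far as the arm can. A call with a number of a shift or a turn outside -1 to 1 is refused whole. A call with a gripper value outside its range is refused whole. The fingers move at their own pace and stop on an object; the grip force is fixed at half the most. Time passes only in rows, so rows that repeat a pose let the fingers close. It gives the time, the measured TCP pose, the force, the opening and the grip force at its end, in the units of the state.
- read_state(): the state, without advancing time (a new reading comes with each control period).
- get_image(name): name is "scene" or "side" or "wrist"; returns a dict with "img" (400x640x3 uint8, red, green, blue), "vfov" (degrees; the focal length in pixels is half the picture's height over the tangent of half this angle, whatever the lens; pixels are square), "cx", "cy" (the principal point, pixels), "extrinsics" (4x4, takes a point from camera to world coordinates); the wrist camera has in their place "T_tool_cam" (4x4, takes a point from camera to tool coordinates, whose origin is the TCP and whose axes are the flange's). Camera axes: x right, y up, looking along -z (the intrinsics and any distortion apply to the point x, -y, -z); pixel columns grow to the right and rows downward; lengths in mm; the calibration is good to about 2 mm. A picture is of the moment at which its call begins: read the wrist's pose just before it. There is no depth.
- finish_job(): hands the job in; it is judged then, once.
The state is a dict: "clock": time; "qpos": joint angles; "qd": joint speeds; "tau": joint torques, N m; "eef_pos": TCP position; "tool_rot": TCP orientation; "force": force on the tool from outside, world axes, zero at the start; "torque": the same for the moment, N m; "width": finger opening in mm; "gripper_force": force on a finger pad.
Only numpy, scipy, OpenCV 4.12 (cv2) and the standard library are available. Lean on these libraries where they do the work, as an engineer would, in place of code of your own. Each camera call takes 0.05 s, during which the arm holds its last target. There are 200 camera calls.

## Task

Get the shop counter ready. First clear the display tray: put the coin tub upright into the open cash drawer, push the drawer fully shut, and stand the paper roll on its end on the round cork mat. Only then stand every sweet jar upright on the tray, wholly on the coaster in the colour of its lid, and leave the cup and everything else on the counter where it is.

Things in the scene. Friction and masses are not known exactly. Their poses are not given: they have to be found in the camera images.
- tray: pale wooden display tray fixed on the counter: a flat board, 120 mm (its x) by 400 mm (its y), 12 mm thick, no rim. Origin: centre of its underside, z up. The four coasters lie in a row along its y, 100 mm apart.
- roll: roll of white till paper standing on end, 64 mm in diameter, 80 mm tall, 180 g. Origin: centre of its underside, z along its axis, up. At the start it stands on one of the coasters.
- tub: open white plastic coin tub with coins in it, 96 mm long (its x), 60 mm wide (its y), 55 mm tall, walls 4 mm, 300 g. Origin: centre of its underside, z up. At the start it stands on one of the coasters.
- mat: round cork mat, 130 mm in diameter, 3 mm thick, fixed on the counter to the robot's right. Origin: centre of its underside, z up.
- drawer (a joint): how far the cash drawer is pulled out, m: 0 is fully shut, about 0.2 is open. It slides stiffly with about 1 N, stays where it is left, and opens towards -x of drawer_floor.
- drawer_floor (a point): front end of the cash drawer's inner floor: the middle of the line where floor meets front panel; moves with it. x points into the dark steel housing (320 x 260 mm, 110 mm tall, at the robot's left; push this way to shut), y across, z up. Inside 275 mm (x) by 218 mm (y); walls 66 mm, purple front 76 mm above the floor. Only the pulled-out length next to the front is clear of the housing.
- drawer_handle (a point): middle of the steel bar handle on the drawer's front: a bar 11 mm thick and 120 mm long along the drawer's width, 35 mm in front of the front panel; it moves with the drawer. Same axes as drawer_floor.
- jar_red: jar of sweets with a red lid: clear body 60 mm in diameter and 57 mm tall, lid 59 mm in diameter, 75 mm tall in all, about 220 g, standing on the counter. Origin: centre of its underside, z up. It may be absent.
- jar_yellow: jar of sweets with a yellow lid: clear body 60 mm in diameter and 57 mm tall, lid 59 mm in diameter, 75 mm tall in all, about 220 g, standing on the counter. Origin: centre of its underside, z up. It may be absent.
- jar_green: jar of sweets with a green lid: clear body 60 mm in diameter and 57 mm tall, lid 59 mm in diameter, 75 mm tall in all, about 220 g, standing on the counter. Origin: centre of its underside, z up. It may be absent.
- jar_blue: jar of sweets with a blue lid: clear body 60 mm in diameter and 57 mm tall, lid 59 mm in diameter, 75 mm tall in all, about 220 g, standing on the counter. Origin: centre of its underside, z up. It may be absent.
- coaster_red: red round coaster fixed on the tray, 94 mm in diameter, 3 mm thick. Origin: centre of its underside (on the tray's top), z up. Its place in the row varies.
- coaster_yellow: yellow round coaster fixed on the tray, 94 mm in diameter, 3 mm thick. Origin: centre of its underside (on the tray's top), z up. Its place in the row varies.
- coaster_green: green round coaster fixed on the tray, 94 mm in diameter, 3 mm thick. Origin: centre of its underside (on the tray's top), z up. Its place in the row varies.
- coaster_blue: blue round coaster fixed on the tray, 94 mm in diameter, 3 mm thick. Origin: centre of its underside (on the tray's top), z up. Its place in the row varies.
- cup: white ceramic cup, 66 mm in diameter, 78 mm tall, standing among the jars; not part of the job. Origin: centre of its underside.
- phone: black phone lying behind the tray, 150 by 73 by 10 mm; not part of the job. Origin: centre of its underside.
- reader: grey card reader lying behind the tray, 150 by 75 by 35 mm; not part of the job. Origin: centre of its underside.
- calculator: black calculator at the right front, 150 by 110 by 22 mm; not part of the job. Origin: centre of its underside.
- bigjar: big clear sweet jar with a red lid at the far left, 130 mm in diameter, 157 mm tall; not part of the job. Origin: centre of its underside.
- stapler: red and black stapler at the right, 130 by 34 by 46 mm; not part of the job. Origin: centre of its underside.

How it is judged (in metres and radians):
On the way, in this order (a step that is already met when the one before it is completed fails the run):
1. the coin tub stands in the drawer and is let go (x of tub in the frame of drawer_floor between 0 and 0.28 m and y of tub in the frame of drawer_floor between -0.11 and 0.11 m and z of tub in the frame of drawer_floor between -0.006 and 0.01 m and angle between tub's own z axis and vertical below 0.15 rad and contact force between tub and the fingers below 0.1 N), for 0.2 s.
2. the tray is cleared: the drawer is fully shut with the tub in it, and the paper roll has been taken off the tray (x of tub in the frame of drawer_floor between 0 and 0.28 m and y of tub in the frame of drawer_floor between -0.11 and 0.11 m and z of tub in the frame of drawer_floor between -0.006 and 0.01 m and angle between tub's own z axis and vertical below 0.15 rad and value of joint drawer below 0.01 m and not (x of roll in the frame of tray between -0.05 and 0.05 m and y of roll in the frame of tray between -0.2 and 0.2 m and z of roll in the frame of tray below 0.045 m)), for 0.2 s.
3. every jar stands on the coaster in the colour of its lid (horizontal distance between jar_red and coaster_red below 0.02 m and angle between each of jar_red, jar_yellow, jar_green, jar_blue's own z axis and vertical below 0.12 rad and z of jar_red in the frame of coaster_red between 0 and 0.008 m and linear speed of each of jar_red, jar_yellow, jar_green, jar_blue below 0.03 m/s and horizontal distance between jar_yellow and coaster_yellow below 0.02 m and z of jar_yellow in the frame of coaster_yellow between 0 and 0.008 m and horizontal distance between jar_green and coaster_green below 0.02 m and z of jar_green in the frame of coaster_green between 0 and 0.008 m and horizontal distance between jar_blue and coaster_blue below 0.02 m and z of jar_blue in the frame of coaster_blue between 0 and 0.008 m), for 0.2 s.
At the end, for the whole second after the job is handed in: The tub stands upright in the drawer, shut to within 10 mm; the paper roll stands on end, its axis within 40 mm of the cork mat's centre; every jar present stands upright (0.12 rad) and still, its axis within 20 mm of the centre of the coaster in its lid's colour (all of step 3 and x of tub in the frame of drawer_floor between 0 and 0.28 m and y of tub in the frame of drawer_floor between -0.11 and 0.11 m and z of tub in the frame of drawer_floor between -0.006 and 0.01 m and angle between tub's own z axis and vertical below 0.15 rad and value of joint drawer below 0.01 m and horizontal distance between roll and mat below 0.04 m and angle between roll's own z axis and vertical below 0.12 rad and z of roll in the frame of mat below 0.008 m and linear speed of roll below 0.03 m/s); the robot touches nothing.
It fails at once if a jar is set on the tray while the drawer is open or the tub or the paper roll is still on the tray (((x of jar_red in the frame of tray between -0.05 and 0.05 m and y of jar_red in the frame of tray between -0.2 and 0.2 m and z of jar_red in the frame of tray below 0.045 m) or (x of jar_yellow in the frame of tray between -0.05 and 0.05 m and y of jar_yellow in the frame of tray between -0.2 and 0.2 m and z of jar_yellow in the frame of tray below 0.045 m) or (x of jar_green in the frame of tray between -0.05 and 0.05 m and y of jar_green in the frame of tray between -0.2 and 0.2 m and z of jar_green in the frame of tray below 0.045 m) or (x of jar_blue in the frame of tray between -0.05 and 0.05 m and y of jar_blue in the frame of tray between -0.2 and 0.2 m and z of jar_blue in the frame of tray below 0.045 m)) and (value of joint drawer above 0.03 m or (x of roll in the frame of tray between -0.05 and 0.05 m and y of roll in the frame of tray between -0.2 and 0.2 m and z of roll in the frame of tray below 0.045 m) or (x of tub in the frame of tray between -0.05 and 0.05 m and y of tub in the frame of tray between -0.2 and 0.2 m and z of tub in the frame of tray below 0.045 m))).
It fails at once if the cup is moved more than 50 mm, or the phone, card reader, calculator, big jar or stapler more than 30 mm (distance of cup from where it was at the start of the episode above 0.05 m or distance of any of phone, reader, calculator, bigjar, stapler from where it was at the start of the episode above 0.03 m).
Of jar_red, jar_yellow, jar_green, jar_blue only 3 to 4 are there at a start; the rules pass over those that are not, and their reading is None.
At some moment in a run one of jar_red, jar_yellow, jar_green, jar_blue may be knocked a few centimetres aside while the robot is not near it.
Once in a run the grip may slacken for a moment while it holds something.
It also fails if it takes over 210 s, if anything falls off the work surface, if the arm or the gripper's body presses on something with over 40 N, if the wrist force passes 120 N, or if a joint passes its speed limit or range.

## Working session

There is one attempt and no reset: what is moved stays moved. The work goes in short steps, Python scripts to look and compute and a tool call to move; the robot and the scene stay as the last step left them, time stands still between calls to the robot, and variables do not carry over. Pictures are saved under pics/ and viewed, at most 14 in all, crops included, and the job is handed in when it is done.

Besides the shell and the picture viewer there is one more tool, called as name(argument=value, ...) on one line, values as JSON. move_arm: Moves the arm, as the interface text tells. Its arguments: {"type":"object","properties":{"rows":{"type":"string"}},"required":["rows"]}

```bash
mkdir -p pics; ls; python3 - <<'E'
from cell import *
import cv2
s=read_state();print({k:s[k] for k in('clock','eef_pos','tool_rot','width')})
for n in("scene","side","wrist"):
    d=get_image(n);cv2.imwrite(f"pics/{n}0.png",d["img"][:,:,::-1])
    print(n,d["vfov"],d["cx"],d["cy"],d.get("extrinsics",d.get("T_tool_cam")), [k for k in d])
E
```

```text
pics
{'clock': 0.0, 'eef_pos': array([6.49417907e+02, 4.37810797e-04, 2.44404800e+02]), 'tool_rot': array([-3.13975201e+00,  4.39876295e-05,  1.57071363e+00]), 'width': 85.28924050650028}
scene 54.775364471190315 315.45932522776474 199.37882361926478 [[-6.05842859e-01 -5.48698580e-01  5.76094001e-01  1.32702873e+03]
 [ 7.95584333e-01 -4.17851333e-01  4.38686487e-01  5.99639029e+02]
 [ 1.49935800e-05  7.24106437e-01  6.89688240e-01  9.80849322e+02]
 [ 0.00000000e+00  0.00000000e+00  0.00000000e+00  1.00000000e+00]] ['img', 'vfov', 'cx', 'cy', 'extrinsics']
side 51.06155048697899 320.68968569162615 198.1148792511153 [[ 9.52862454e-01  2.18760392e-01 -2.10230908e-01  3.22957956e+02]
 [-3.03402133e-01  6.88264707e-01 -6.58968010e-01 -7.94521177e+02]
 [ 5.38413999e-04  6.91690381e-01  7.22193967e-01  9.96200178e+02]
 [ 0.00000000e+00  0.00000000e+00  0.00000000e+00  1.00000000e+00]] ['img', 'vfov', 'cx', 'cy', 'extrinsics']
wrist 62.690080880231385 321.2290574784277 204.96246338547118 [[ 2.17127732e-04  9.58340899e-01  2.85626809e-01  7.38562302e+01]
 [ 9.99999971e-01 -2.38149752e-04  3.88651242e-05  1.16292144e+00]
 [ 1.05267992e-04  2.85626792e-01 -9.58340923e-01 -1.28642668e+02]
 [ 0.00000000e+00  0.00000000e+00  0.00000000e+00  1.00000000e+00]] ['img', 'vfov', 'cx', 'cy', 'T_tool_cam']
```

View pics/scene0.png

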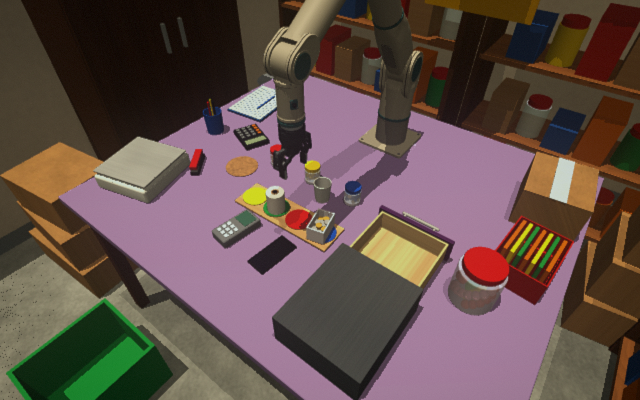

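View pics/side0.png

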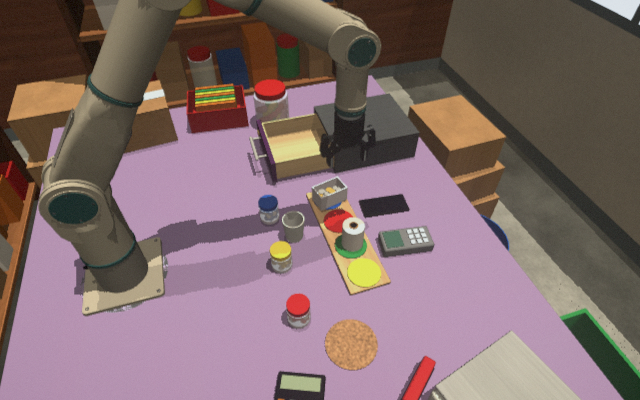

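View pics/wrist0.png

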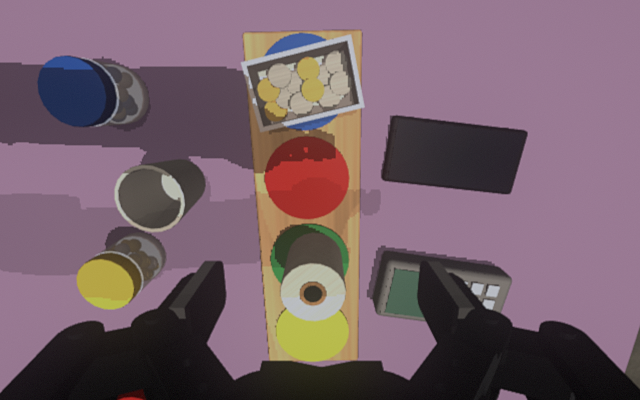

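The three views show a red, a yellow and a blue jar, with no green jar visible. The roll is on the green coaster (wrist ~312,293). The tub is on the blue coaster (~303,85), rotated about 10°. The drawer is open towards the robot (side ~290,145), and the mat is at side (351,343).

```bash
cat > h.py <<'E'
from cell import *
import cv2, numpy as np
from scipy.spatial.transform import Rotation as R
def look(n,save=None):
    s=read_state(); d=get_image(n)
    if n=="wrist":
        T=np.eye(4);T[:3,:3]=R.from_euler('xyz',s['tool_rot']).as_matrix();T[:3,3]=s['eef_pos']
        d['E']=T@d['T_tool_cam']
    else: d['E']=d['extrinsics']
    d['f']=d['img'].shape[0]/2/np.tan(np.radians(d['vfov']/2))
    if save: cv2.imwrite(f"pics/{save}.png",d['img'][:,:,::-1])
    return d
def cast(d,u,v,z):
    r=d['E'][:3,:3]@np.array([(u-d['cx'])/d['f'],-(v-d['cy'])/d['f'],-1]); o=d['E'][:3,3]
    return (o+r*(z-o[2])/r[2])
def proj(d,p):
    q=d['E'][:3,:3].T@(np.array(p)-d['E'][:3,3]); return d['cx']+d['f']*q[0]/-q[2], d['cy']-d['f']*q[1]/-q[2]
HUE={'red':[(0,6),(174,180)],'yellow':[(24,34)],'green':[(50,85)],'blue':[(100,118)]}
def blobs(d,c,amin=60,smin=150,vmin=60):
    h=cv2.cvtColor(d['img'],cv2.COLOR_RGB2HSV); m=0
    for a,b in HUE[c]: m=m|cv2.inRange(h,(a,smin,vmin),(b,255,255))
    cs,_=cv2.findContours(m,cv2.RETR_EXTERNAL,cv2.CHAIN_APPROX_NONE)
    out=[]
    for k in cs:
        if cv2.contourArea(k)>amin:
            e=cv2.fitEllipse(cv2.convexHull(k)); out.append((e[0],e[1],k))
    return out
E
python3 - <<'E'
from h import *
np.set_printoptions(precision=1,suppress=True)
for n in("wrist","side"):
    d=look(n)
    for c in HUE:
        for (ctr,ax,k) in blobs(d,c):
            print(n,c,np.round(ctr),np.round(ax),'z15',cast(d,*ctr,15)[:2],'z75',cast(d,*ctr,75)[:2])
    if n=="wrist":
        W=d
        print('tray corners',[cast(d,*p,12)[:2] for p in((245,32),(362,31),(271,360),(357,358))])
        print('roll',cast(d,312,293,95)[:2])
        print('tub corners',[cast(d,*p,70)[:2] for p in((242,66),(353,37),(364,107),(262,131))])
        print('cup',cast(d,150,198,78)[:2])
    else:
        print('mat',cast(d,351,343,3)[:2],'drawer front top corners',[cast(d,*p,95)[:2] for p in((261,121),(276,176))])
        cv2.imwrite('pics/drawer.png',cv2.resize(d['img'][80:230,220:440,::-1],None,fx=3.5,fy=3.5,interpolation=cv2.INTER_CUBIC))
        s=d['img']; h=cv2.cvtColor(s,cv2.COLOR_RGB2HSV)
        m=cv2.inRange(h,(8,110,80),(18,255,255));m[:300]=0;m[:,:310]=0;m[:,390:]=0
        k=max(cv2.findContours(m,0,1)[0],key=cv2.contourArea); e=cv2.fitEllipse(cv2.convexHull(k));print('mat',e,cast(d,*e[0],3)[:2])
E
```

```text
wrist red [306. 177.] [82. 84.] z15 [633.8  -0.9] z75 [636.7  11.7]
wrist yellow [312. 331.] [59. 71.] z15 [ 638.1 -201.5] z75 [ 640.3 -155.4]
wrist yellow [105. 284.] [46. 59.] z15 [ 385.  -133.7] z75 [429.5 -98.9]
wrist blue [70. 99.] [46. 72.] z15 [389.4  82.4] z75 [433.2  81. ]
wrist blue [68. 64.] [15. 48.] z15 [394.2 115.5] z75 [437.2 108.5]
tray corners [array([574.7, 145.3]), array([690.8, 146.2]), array([ 583.3, -250. ]), array([ 698.1, -246.6])]
roll [641.6 -97.3]
tub corners [array([582.6, 107.6]), array([677. , 130.1]), array([688.3,  74. ]), array([596.9,  53.2])]
cup [490.7  -7.4]
side red [418. 382.] [17. 65.] z15 [ 642.7 -521.2] z75 [ 623.1 -537.9]
side red [298. 304.] [22. 23.] z15 [ 435.4 -247.1] z75 [ 428.5 -280.6]
side red [338. 220.] [23. 30.] z15 [631.4  -6.8] z75 [612.6 -54.9]
side red [ 14. 179.] [22. 45.] z15 [-356.7  503.7] z75 [-315.2  424.3]
side red [217. 106.] [61. 66.] z15 [361.9 727.8] z75 [359.6 634.7]
side red [270.  89.] [21. 32.] z15 [596.6 790.5] z75 [579.9 693.5]
side red [198.  53.] [16. 23.] z15 [ 338.6 1214.9] z75 [ 337.7 1092. ]
side red [287.  41.] [14. 21.] z15 [ 779.3 1206.5] z75 [ 751.4 1084.2]
side red [222.   7.] [20. 34.] z15 [ 531.6 1730.1] z75 [ 518.8 1575.8]
side yellow [364. 272.] [27. 33.] z15 [ 635.9 -207.2] z75 [ 616.7 -243.1]
side yellow [280. 250.] [17. 21.] z15 [433.4 -61.3] z75 [ 426.7 -106.1]
mat [ 533.2 -382.5] drawer front top corners [array([496.7, 461.3]), array([480.8, 161.8])]
mat ((350.878662109375, 344.2897033691406), (49.03523254394531, 51.98971939086914), 116.2208251953125) [ 531.7 -385.5]
```

View pics/drawer.png

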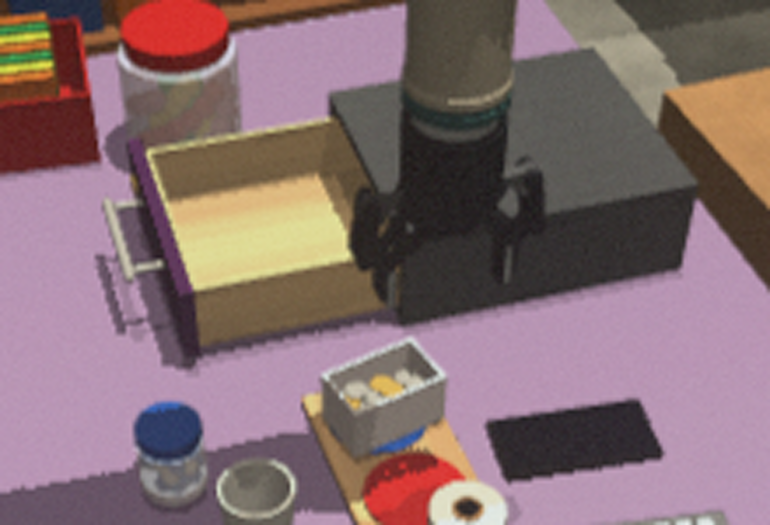

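The crop shows the drawer front (top edge about side px (257,120)-(273,164)), pulled well out. It needs an overhead view, so I'll turn for the tub grasp and look from above.

move_arm(rows="0.73 -0.23 -0.43 0 0 0.856 -1;0.73 -0.23 -0.43 0 0 0.856 -1;0.73 -0.23 -0.43 0 0 0.856 -1;0.73 -0.23 -0.43 0 0 0.856 -1;0.73 -0.23 -0.43 0 0 0.856 -1;0.73 -0.23 -0.43 0 0 0.856 -1;0.73 -0.23 -0.43 0 0 0.856 -1;0.73 -0.23 -0.43 0 0 0.856 -1;0.73 -0.23 -0.43 0 0 0.856 -1;0.73 -0.23 -0.43 0 0 0.856 -1;0.73 -0.23 -0.43 0 0 0.856 -1;0.73 -0.23 -0.43 0 0 0.856 -1")

```text
clock: 1.25
eef_pos: [580.8, 219.2, 374.2]
tool_rot: [3.141, 0.0, 0.224]
force: [0.8, -0.3, 0.6]
width: 85.3
gripper_force: 0.0
```

```bash
python3 - <<'E'
from h import *
d=look("wrist","w1"); s=read_state(); print(s['eef_pos'],s['tool_rot'],s['qpos'])
E
```

```text
[580.83251992 219.2321069  374.13465648] [3.14132856e+00 3.49560574e-04 2.28417608e-01] [-0.63962906  0.50242372  0.39073763  1.42348796 -0.19397416  1.2540638
 -1.57437949]
```

View pics/w1.png

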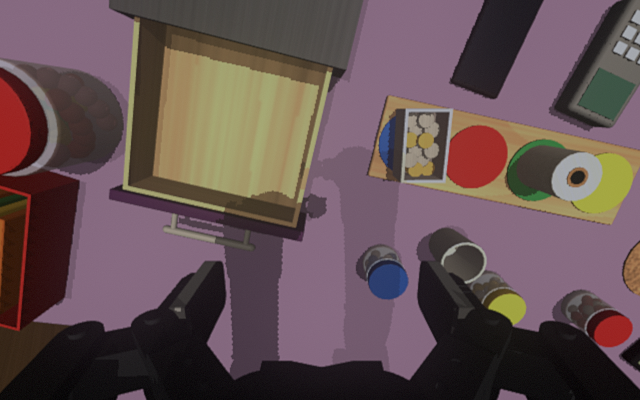

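The view shows the drawer opening (front panel roughly (112,195)-(303,232), handle (165,231)-(253,245)) and tub aligned at (427,145). The blue, yellow and red lids are at (388,280), (507,308) and (609,328).

```bash
cat > m.py <<'E'
from h import *
np.set_printoptions(precision=1,suppress=True)
d=look("wrist")
for c in HUE:
    for (ctr,ax,k) in blobs(d,c):
        print(c,np.round(ctr),np.round(ax),'z15',cast(d,*ctr,15)[:2],'z75',cast(d,*ctr,75)[:2])
E
cat > m1.py <<'E'
from m import *
print('front outer top corners',[cast(d,*p,z)[:2] for z in(80,95) for p in((112,188),(307,228))])
print('rear at housing inner',[cast(d,*p,85)[:2] for p in((137,18),(331,68))])
print('handle',[cast(d,*p,z)[:2] for z in(50,)for p in((165,231),(253,246))])
print('tub',[cast(d,*p,70)[:2] for p in((404,109),(452,110),(449,181),(401,181))])
print('tray',[cast(d,*p,12)[:2] for p in((387,97),(369,176),(612,222),(640,140))])
print('roll top',cast(d,577,177,95)[:2],'cup top',cast(d,463,257,78)[:2])
E
python3 m1.py
```

```text
red [611. 331.] [32. 40.] z15 [ 402.  -342.6] z75 [ 432.9 -271.3]
red [476. 157.] [58. 67.] z15 [635.2  -2.3] z75 [637.4  27.1]
red [ -1. 195.] [149. 272.] z15 [413.6 689.8] z75 [443.  634.1]
yellow [505. 310.] [32. 39.] z15 [ 399.2 -145.5] z75 [430.5 -98.5]
yellow [600. 184.] [53. 68.] z15 [ 639.6 -200.6] z75 [ 641.2 -146.8]
blue [388. 282.] [33. 38.] z15 [406.1  66. ] z75 [436.5  87. ]
front outer top corners [array([489.7, 483.4]), array([493.2, 219.9]), array([495.5, 474.7]), array([498.8, 220.5])]
rear at housing inner [array([699.5, 462.5]), array([698.2, 235.7])]
handle [array([429.7, 421.6]), array([435.5, 291.2])]
tub [array([674. , 134.4]), array([686.6,  74.9]), array([598.6,  47.8]), array([584. , 110.7])]
tray [array([687. , 149.1]), array([571.1, 143.5]), array([ 586.9, -251.1]), array([ 713.6, -230.6])]
roll top [643.3 -97. ] cup top [499.8  -4.9]
```

move_arm(rows="0.083 0.455 0.3 0 0 0 -1;0.083 0.455 0.3 0 0 0 -1;0.083 0.455 0.6 0 0 0 -1;0.083 0.455 0.6 0 0 0 -1;0.083 0.455 0.88 0 0 0 -1;0.083 0.455 0.88 0 0 0 -1;0.083 0.455 0.88 0 0 0 -1;0.083 0.455 0.88 0 0 0 -1;0.083 0.455 0.88 0 0 0 -1;0.083 0.455 0.88 0 0 0 -1")

```text
clock: 2.18
eef_pos: [635.4, 91.2, 109.5]
tool_rot: [-3.141, 0.002, 0.227]
force: [0.5, 0.2, 1.6]
width: 85.6
gripper_force: 0.0
```

move_arm(rows="0 0 0.11 0 0 0 -1;0 0 0.22 0 0 0 -1;0 0 0.22 0 0 0 -1;0 0 0.22 0 0 0 1;0 0 0.22 0 0 0 1;0 0 0.22 0 0 0 1;0 0 0.22 0 0 0 1;0 0 0.22 0 0 0 1;0 0 0.22 0 0 0 1;0 0 0.22 0 0 0 1")

```text
clock: 3.02
eef_pos: [638.3, 92.1, 47.7]
tool_rot: [3.141, -0.006, 0.227]
force: [-1.4, -0.5, 9.3]
width: 59.1
gripper_force: 66.5
```

move_arm(rows="0 0 -0.1 0 0 0 1;0 0 -0.2 0 0 0 1;0 0 -0.33 0 0 0 1;0 0 -0.43 0 0 0 1;0.01 -0.13 -0.43 0 0 0 1;0.02 -0.26 -0.43 0 0 0 1;0.03 -0.39 -0.43 0 0 0 1;0.04 -0.52 -0.43 0 0 0 1;0.05 -0.65 -0.43 0 0 0 1;0.06 -0.78 -0.43 0 0 0 1;0.064 -0.865 -0.43 0 0 0 1;0.064 -0.865 -0.43 0 0 0 1")

```text
clock: 4.02
eef_pos: [592.7, 359.4, 173.9]
tool_rot: [-3.134, -0.001, 0.237]
force: [-0.1, 1.7, -2.3]
width: 59.5
gripper_force: 66.3
```

```bash
python3 - <<'E'
from h import *
d=look("wrist","w2"); e=look("side","s2"); cv2.imwrite("pics/c2.png",np.hstack([cv2.resize(d['img'],(480,300)),cv2.resize(e['img'][60:240,220:412],(320,300))])[:,:,::-1])
E
```

```text
(no output)
```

View pics/c2.png

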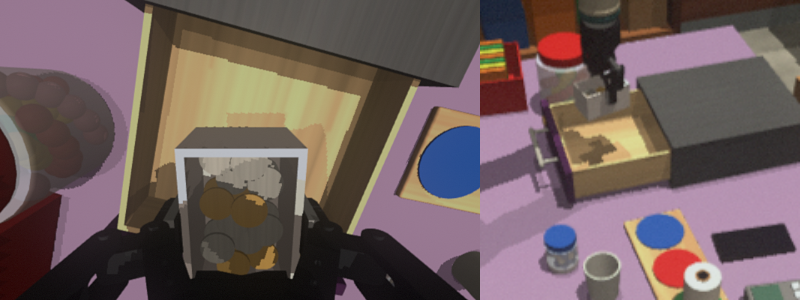

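The tub is held level over the open part of the drawer, clear of the walls. I'm lowering it.

move_arm(rows="0 0 0.08 0 0 0 1;0 0 0.16 0 0 0 1;0 0 0.24 0 0 0 1;0 0 0.32 0 0 0 1;0 0 0.34 0 0 0 1;0 0 0.34 0 0 0 1")

```text
clock: 4.62
eef_pos: [595.7, 346.3, 69.9]
tool_rot: [3.139, 0.004, 0.224]
force: [0.1, 0.1, -2.4]
width: 59.3
gripper_force: 66.1
```

move_arm(rows="0 0 0.015 0 0 0 1;0 0 0.03 0 0 0 1;0 0 0.03 0 0 0 1")

```text
clock: 4.87
eef_pos: [596.9, 348.7, 63.0]
tool_rot: [-3.141, -0.001, 0.226]
force: [-0.2, 0.2, -2.8]
width: 59.3
gripper_force: 66.1
```

move_arm(rows="0 0 0.01 0 0 0 1;0 0 0.02 0 0 0 1;0 0 0.02 0 0 0 1")

```text
clock: 5.12
eef_pos: [596.2, 348.8, 56.1]
tool_rot: [-3.142, 0.0, 0.226]
force: [0.3, 0.1, -3.1]
width: 59.6
gripper_force: 66.1
```

move_arm(rows="0 0 0.01 0 0 0 1;0 0 0.02 0 0 0 1;0 0 0.02 0 0 0 1")

```text
clock: 5.37
eef_pos: [600.8, 349.0, 54.7]
tool_rot: [-3.141, -0.009, 0.226]
force: [2.1, -1.3, 15.6]
width: 58.8
gripper_force: 68.2
```

move_arm(rows="0 0 -0.01 0 0 0 -1;0 0 -0.01 0 0 0 -1;0 0 -0.01 0 0 0 -1;0 0 -0.01 0 0 0 -1;0 0 -0.01 0 0 0 -1;0 0 -0.15 0 0 0 -1;0 0 -0.3 0 0 0 -1;0 0 -0.45 0 0 0 -1;0 0 -0.6 0 0 0 -1;0 0 -0.6 0 0 0 -1;0 0 -0.6 0 0 0 -1;0 0 -0.6 0 0 0 -1")

```text
clock: 6.37
eef_pos: [596.3, 349.0, 230.5]
tool_rot: [-3.141, -0.001, 0.226]
force: [-0.2, 0.0, -0.7]
width: 85.4
gripper_force: 0.0
```

```bash
python3 - <<'E'
from h import *
d=look("wrist","w3"); e=look("side","s3"); cv2.imwrite("pics/c3.png",np.hstack([cv2.resize(d['img'],(480,300)),cv2.resize(e['img'][60:240,220:412],(320,300))])[:,:,::-1])
E
```

```text
(no output)
```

View pics/c3.png

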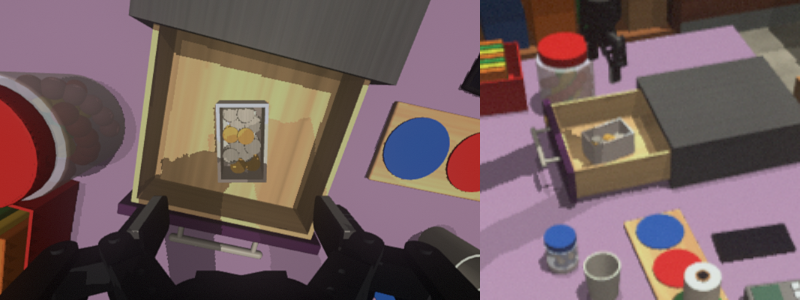

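The tub stands upright in the drawer, let go. Next I triangulate the handle to push the drawer shut.

```bash
python3 - <<'E'
from h import *
np.set_printoptions(precision=1,suppress=True)
w=look("wrist");s=look("side")
def tri(a,pa,b,pb):
    A=[];B=[]
    for d,p in((a,pa),(b,pb)):
        r=d['E'][:3,:3]@np.array([(p[0]-d['cx'])/d['f'],-(p[1]-d['cy'])/d['f'],-1]);r/=np.linalg.norm(r)
        M=np.eye(3)-np.outer(r,r);A.append(M);B.append(M@d['E'][:3,3])
    x=np.linalg.lstsq(np.vstack(A),np.hstack(B),rcond=None)[0];return x,np.linalg.norm(np.hstack(B)-np.vstack(A)@x)
print(tri(w,(229,312),s,(251,139)),tri(w,(347,336),s,(256,159)))
print([cast(w,*p,60) for p in((229,312),(347,336))],[cast(w,*p,98) for p in((160,272),(415,322))])
E
```

```text
(array([446.2, 413.1,  61.5]), np.float64(0.7006415978890932)) (array([443.9, 289.2,  67.1]), np.float64(6.09282205101059))
[array([444.5, 413.7,  60. ]), array([443.3, 285.9,  60. ])] [array([499.9, 472.4,  98. ]), array([501.1, 238.8,  98. ])]
```

move_arm(rows="-0.652 -0.153 0 0 0 0.144 1;-0.652 -0.153 0 0 0 0.144 1;-0.652 -0.153 0 0 0 0.144 1;-0.652 -0.153 0 0 0 0.144 1;-0.652 -0.153 0 0 0 0.144 1;-0.652 -0.153 0 0 0 0.144 1;-0.652 -0.153 0.13 0 0 0.144 1;-0.652 -0.153 0.27 0 0 0.144 1;-0.652 -0.153 0.4 0 0 0.144 1;-0.652 -0.153 0.547 0 0 0.144 1;-0.652 -0.153 0.547 0 0 0.144 1;-0.652 -0.153 0.547 0 0 0.144 1")

```text
clock: 7.57
eef_pos: [394.2, 347.8, 63.8]
tool_rot: [3.137, 0.005, -0.001]
force: [0.3, -0.1, 0.7]
width: -0.1
gripper_force: 0.0
```

move_arm(rows="0.06 0 0 0 0 0 1;0.1 0 0 0 0 0 1;0.14 0 0 0 0 0 1;0.18 0 0 0 0 0 1;0.23 0 0 0 0 0 1;0.28 0 0 0 0 0 1;0.33 0 0 0 0 0 1;0.38 0 0 0 0 0 1;0.43 0 0 0 0 0 1;0.48 0 0 0 0 0 1;0.53 0 0 0 0 0 1;0.57 0 0 0 0 0 1")

```text
clock: 8.57
eef_pos: [568.5, 349.7, 69.9]
tool_rot: [-3.141, -0.003, -0.0]
force: [-1.4, -1.6, -1.2]
width: 0.1
gripper_force: 0.7
```

move_arm(rows="0.03 0 0 0 0 0 1;0.06 0 0 0 0 0 1;0.09 0 0 0 0 0 1;0.12 0 0 0 0 0 1;0.14 0 0 0 0 0 1;0.16 0 0 0 0 0 1")

```text
clock: 9.07
eef_pos: [615.1, 350.0, 66.9]
tool_rot: [-3.141, -0.0, 0.0]
force: [-1.7, -0.6, 0.6]
width: -0.3
gripper_force: 0.7
```

move_arm(rows="0.015 0 0 0 0 0 1;0.03 0 0 0 0 0 1;0.045 0 0 0 0 0 1;0.05 0 0 0 0 0 1")

```text
clock: 9.4
eef_pos: [630.3, 349.6, 66.2]
tool_rot: [-3.142, -0.001, -0.0]
force: [-0.6, 0.4, 0.1]
width: 0.0
gripper_force: 0.3
```

move_arm(rows="0.015 0 0 0 0 0 1;0.03 0 0 0 0 0 1;0.03 0 0 0 0 0 1")

```text
clock: 9.65
eef_pos: [632.2, 349.7, 65.7]
tool_rot: [3.14, 0.015, 0.001]
force: [-14.5, -2.5, 11.5]
width: 0.1
gripper_force: 7.7
```

```bash
python3 - <<'E'
from h import *
print(read_state()['force'],read_state()['eef_pos'])
d=look("side","s4"); cv2.imwrite("pics/c4.png",cv2.resize(d['img'][70:230,200:440,::-1],None,fx=3,fy=3))
E
```

```text
[-14.46048897  -2.53456423  11.49515867] [632.16267182 349.67130281  65.70415545]
```

View pics/c4.png

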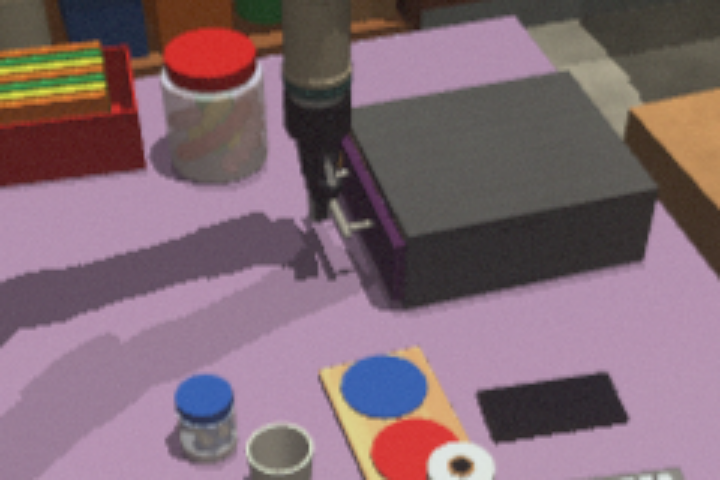

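The purple front sits flush on the housing, and the push met the hard stop at 14 N: the drawer is shut. I'm backing off and going to the roll.

move_arm(rows="-0.1 0 0 0 0 0 1;-0.2 0 0 0 0 0 1;-0.2 0 -0.14 0 0 0 1;-0.2 0 -0.28 0 0 0 1;-0.2 0 -0.42 0 0 0 -1;-0.2 0 -0.55 0 0 0 -1;0 0.9 -0.6 0 0 0 -1;0 0.9 -0.6 0 0 0 -1;0 0.9 -0.6 0 0 0 -1;0 0.9 -0.6 0 0 0 -1;0 0.9 -0.6 0 0 0 -1;0 0.9 -0.6 0 0 0 -1")

```text
clock: 10.7
eef_pos: [633.2, 104.0, 245.2]
tool_rot: [3.142, -0.001, 0.0]
force: [1.1, -0.1, 0.1]
width: 85.6
gripper_force: 0.0
```

```bash
python3 - <<'E'
from m import *
print(read_state()['eef_pos'],read_state()['tool_rot'])
cv2.imwrite("pics/w5.png",d['img'][:,:,::-1])
E
```

```text
red [643. 369.] [16. 26.] z15 [ 371.6 -325.2] z75 [ 427.7 -253.3]
red [418. 174.] [80. 87.] z15 [635.7  -2.3] z75 [647.6  15.6]
yellow [599. 170.] [74. 94.] z15 [ 640.3 -201.7] z75 [ 651.4 -150.5]
blue [338. 356.] [30. 51.] z15 [391.7  83.5] z75 [444.4  87.1]
blue [328. 176.] [80. 82.] z15 [633.4  97.7] z75 [645.8  98.9]
[635.5  90.5 246.5] [ 3.1 -0.  -0. ]
```

View pics/w5.png

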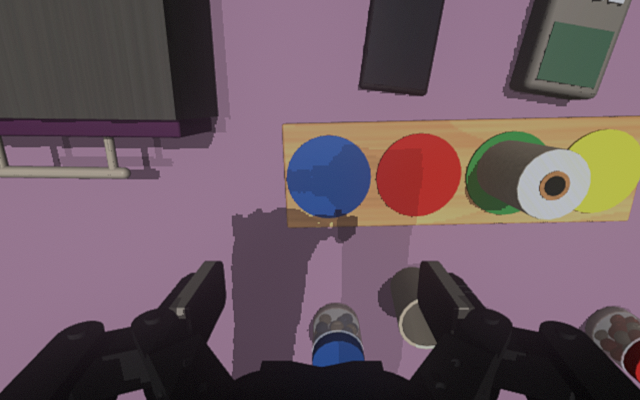

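The drawer is shut (handle at left). Coasters are blue (328,176), red (418,174), green under the roll, and yellow (599,170). The roll's top face is centred at (553,184).

```bash
python3 - <<'E'
from h import *
np.set_printoptions(precision=1,suppress=True)
d=look("wrist"); print(read_state()['eef_pos'])
h=cv2.cvtColor(d['img'],cv2.COLOR_RGB2HSV); m=cv2.inRange(h,(0,0,185),(180,60,255)); m[:120]=0;m[230:]=0
for k in cv2.findContours(m,0,1)[0]:
    if cv2.contourArea(k)>800: e=cv2.fitEllipse(cv2.convexHull(k));print(e,cast(d,*e[0],95))
E
```

```text
[634.9  94.1 246.3]
((534.375732421875, 183.6696014404297), (62.14129638671875, 75.81651306152344), 52.47966384887695) [643.2 -97.2  95. ]
```

move_arm(rows="0.02 0.59 0 0 0 0 -1;0.02 0.59 0 0 0 0 -1;0.02 0.59 0 0 0 0 -1;0.02 0.59 0 0 0 0 -1;0.02 0.59 0.1 0 0 0 -1;0.02 0.59 0.2 0 0 0 -1;0.02 0.59 0.3 0 0 0 -1;0.02 0.59 0.38 0 0 0 -1;0.02 0.59 0.38 0 0 0 -1;0.02 0.59 0.38 0 0 0 -1")

```text
clock: 11.63
eef_pos: [638.2, -71.0, 130.0]
tool_rot: [3.141, 0.002, -0.0]
force: [0.5, 0.3, 0.9]
width: 85.2
gripper_force: 0.0
```

move_arm(rows="0.016 0.087 0 0 0 0 -1;0.016 0.087 0 0 0 0 -1;0.016 0.087 0.1 0 0 0 -1;0.016 0.087 0.217 0 0 0 -1;0.016 0.087 0.217 0 0 0 -1;0.016 0.087 0.217 0 0 0 1;0.016 0.087 0.217 0 0 0 1;0.016 0.087 0.217 0 0 0 1;0.016 0.087 0.217 0 0 0 1;0.016 0.087 0.217 0 0 0 1;0.016 0.087 0.217 0 0 0 1;0.016 0.087 0.217 0 0 0 1")

```text
clock: 12.63
eef_pos: [645.4, -97.8, 68.6]
tool_rot: [3.141, -0.005, -0.0]
force: [0.4, -1.4, 7.4]
width: 62.8
gripper_force: 66.1
```

move_arm(rows="0 0 -0.1 0 0 0 1;0 0 -0.2 0 0 0 1;0 0 -0.27 0 0 0 1;-0.04 0.1 -0.27 0 0 0 1;-0.08 0.21 -0.27 0 0 0 1;-0.12 0.32 -0.27 0 0 0 1;-0.16 0.43 -0.27 0 0 0 1;-0.2 0.54 -0.27 0 0 0 1;-0.245 0.65 -0.27 0 0 0 1;-0.285 0.76 -0.27 0 0 0 1;-0.325 0.86 -0.27 0 0 0 1;-0.363 0.948 -0.27 0 0 0 1")

```text
clock: 13.63
eef_pos: [533.4, -384.2, 147.8]
tool_rot: [3.14, -0.001, -0.002]
force: [0.5, 0.2, -1.8]
width: 62.7
gripper_force: 66.6
```

```bash
python3 - <<'E'
from h import *
s=read_state();print(s['eef_pos'],s['width'],s['gripper_force'],s['force'])
d=look("wrist","w6"); e=look("side","s6"); cv2.imwrite("pics/c6.png",np.hstack([cv2.resize(d['img'],(480,300)),cv2.resize(e['img'][200:400,230:443],(320,300))])[:,:,::-1])
E
```

```text
[ 533.39739853 -384.21584509  147.75412555] 62.74884295632642 66.57904028892517 [ 0.53032352  0.15853455 -1.80913055]
```

View pics/c6.png

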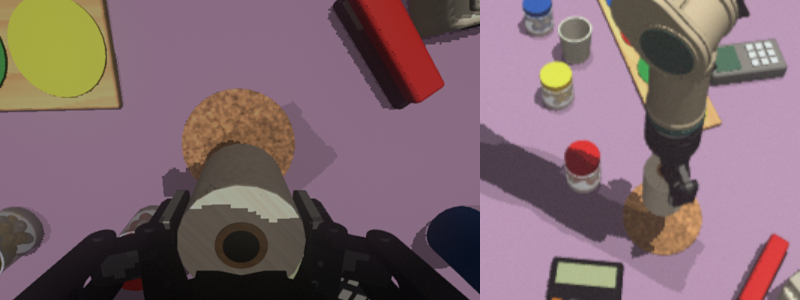

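The roll is held upright over the mat (wrist mat top edge ~(319,117), sides u≈243–395).

```bash
python3 - <<'E'
from h import *
d=look("wrist"); print(cast(d,319,117,3),cast(d,243,185,3),cast(d,395,185,3),read_state()['eef_pos'])
E
```

```text
[ 596.0521762  -388.04696599    3.        ] [ 540.56631779 -322.5652853     3.        ] [ 539.21908626 -452.46094388    3.        ] [ 532.19352944 -385.60809641  147.73528459]
```

move_arm(rows="0 0.01 0.08 0 0 0 1;0 0.01 0.16 0 0 0 1;0 0.01 0.24 0 0 0 1;0 0.01 0.27 0 0 0 1;0 0.01 0.28 0 0 0 1;0 0.01 0.28 0 0 0 1")

```text
clock: 14.28
eef_pos: [535.0, -383.7, 62.6]
tool_rot: [-3.141, 0.0, 0.001]
force: [1.3, -0.1, -1.8]
width: 62.9
gripper_force: 66.6
```

move_arm(rows="0 0 0.01 0 0 0 1;0 0 0.02 0 0 0 1;0 0 0.02 0 0 0 1")

```text
clock: 14.53
eef_pos: [535.0, -384.6, 57.3]
tool_rot: [3.141, -0.001, 0.0]
force: [0.2, 0.3, -1.7]
width: 63.1
gripper_force: 66.6
```

move_arm(rows="0 0 0.007 0 0 0 1;0 0 0.013 0 0 0 1;0 0 0.013 0 0 0 1")

```text
clock: 14.78
eef_pos: [534.9, -384.9, 56.5]
tool_rot: [-3.142, -0.002, -0.0]
force: [-5.1, 4.3, 19.1]
width: 63.1
gripper_force: 68.9
```

move_arm(rows="0 0 -0.01 0 0 0 1;0 0 -0.01 0 0 0 -1;0 0 -0.01 0 0 0 -1;0 0 -0.01 0 0 0 -1;0 0 -0.01 0 0 0 -1;0 0 -0.08 0 0 0 -1;0 0 -0.2 0 0 0 -1;0 0 -0.33 0 0 0 -1;0 0 -0.46 0 0 0 -1;0 0 -0.6 0 0 0 -1;0 0 -0.7 0 0 0 -1;0 0 -0.7 0 0 0 -1")

```text
clock: 15.78
eef_pos: [537.3, -387.5, 270.3]
tool_rot: [3.134, -0.011, -0.0]
force: [0.9, -0.2, 0.6]
width: 85.5
gripper_force: 0.0
```

move_arm(rows="-0.2 -0.8 -0.3 0 0 0 -1;-0.2 -0.8 -0.3 0 0 0 -1;-0.2 -0.8 -0.3 0 0 0 -1;-0.2 -0.8 -0.3 0 0 0 -1;-0.2 -0.8 -0.3 0 0 0 -1;-0.2 -0.8 -0.3 0 0 0 -1;-0.2 -0.8 -0.3 0 0 0 -1;-0.2 -0.8 -0.3 0 0 0 -1;-0.2 -0.8 -0.3 0 0 0 -1")

```text
clock: 16.53
eef_pos: [474.7, -144.2, 352.8]
tool_rot: [3.141, -0.001, 0.002]
force: [0.5, 0.0, -0.1]
width: 85.4
gripper_force: 0.0
```

```bash
python3 - <<'E'
from m import *
s=read_state();print(s['eef_pos'],s['tool_rot'])
e=look("side"); 
for c in HUE:
    for (ctr,ax,k) in blobs(e,c):
        if ctr[1]>150: print('side',c,np.round(ctr),'z15',cast(e,*ctr,15)[:2],'z75',cast(e,*ctr,75)[:2])
cv2.imwrite("pics/c7.png",np.hstack([cv2.resize(d['img'],(480,300)),cv2.resize(e['img'][200:400,230:443],(320,300))])[:,:,::-1])
E
```

```text
red [423. 202.] [42. 45.] z15 [ 414.  -293.1] z75 [ 431.3 -273.8]
red [612. -31.] [ 29. 284.] z15 [ 710.2 -497.2] z75 [ 689.4 -451.6]
red [212.  37.] [71. 81.] z15 [635.   -2.5] z75 [623.9 -20.6]
blue [143. 198.] [39. 47.] z15 [419.4 119.8] z75 [436.  86.]
blue [135.  38.] [68. 82.] z15 [632.8  97.3] z75 [622.   66.4]
[ 474.5 -145.4  352.5] [ 3.1  0.  -0. ]
side red [417. 383.] z15 [ 642.2 -521.6] z75 [ 622.7 -538.3]
side red [298. 305.] z15 [ 434.8 -247.4] z75 [ 428.  -280.8]
side red [339. 221.] z15 [631.9  -7.5] z75 [613.  -55.6]
side red [ 13. 179.] z15 [-356.8  500.7] z75 [-315.2  421.5]
side yellow [364. 272.] z15 [ 635.9 -207.1] z75 [ 616.8 -243. ]
side yellow [281. 249.] z15 [436.3 -61. ] z75 [ 429.3 -105.8]
side blue [267. 202.] z15 [440.5 137.3] z75 [433.3  80.3]
side blue [328. 198.] z15 [629.4  92.4] z75 [610.6  38.2]
```

View pics/c7.png

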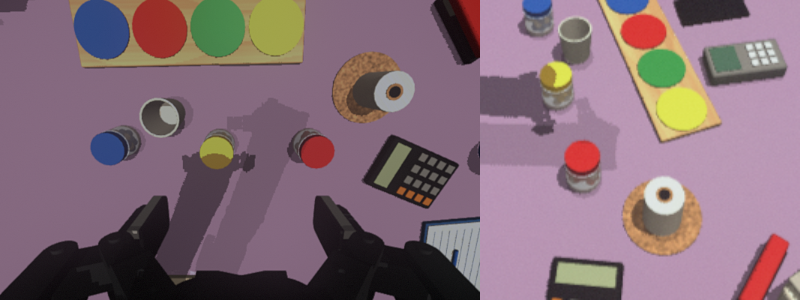

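The roll stands on the mat and no green jar is present. The red, yellow and blue lids are in clear view, at full-frame wrist (423,202), (288,203) and (143,198). Red goes first.

move_arm(rows="-0.145 0.428 0 0 0 0 -1;-0.145 0.428 0 0 0 0 -1;-0.145 0.428 0.1 0 0 0 -1;-0.145 0.428 0.2 0 0 0 -1;-0.145 0.428 0.33 0 0 0 -1;-0.145 0.428 0.46 0 0 0 -1;-0.145 0.428 0.6 0 0 0 -1;-0.145 0.428 0.7 0 0 0 -1;-0.145 0.428 0.775 0 0 0 -1;-0.145 0.428 0.775 0 0 0 -1;-0.145 0.428 0.775 0 0 0 -1")

```text
clock: 17.55
eef_pos: [429.6, -274.2, 118.9]
tool_rot: [-3.141, 0.003, -0.003]
force: [-0.1, 0.1, 0.5]
width: 85.4
gripper_force: 0.0
```

```bash
cat > r.py <<'E'
from h import *
s=read_state();print(s['eef_pos'],s['tool_rot'],s['width'],s['gripper_force'],s['force'])
E
cat > t.py <<'E'
from r import *
e=look("side")
for c in ('red','yellow','blue'):
    for (ctr,ax,k) in blobs(e,c):
        if ctr[1]>190 and ctr[0]<300: print('side',c,np.round(ctr),np.round(ax),cast(e,*ctr,75)[:2])
E
python3 t.py
```

```text
[ 429.60488553 -274.19618797  118.94544088] [-3.14090423e+00  3.40136082e-03 -2.70523959e-03] 85.43597528246075 0.0 [-0.06844818  0.10246094  0.53289104]
side red [297. 306.] [19. 21.] [ 424.95592767 -284.30889854]
```

move_arm(rows="0.003 0 0.1 0 0 0 -1;0.003 0 0.2 0 0 0 -1;0.003 0 0.263 0 0 0 -1;0.003 0 0.263 0 0 0 -1;0.003 0 0.263 0 0 0 1;0.003 0 0.263 0 0 0 1;0.003 0 0.263 0 0 0 1;0.003 0 0.263 0 0 0 1;0.003 0 0.263 0 0 0 1;0.003 0 0.263 0 0 0 1;0.003 0 0.263 0 0 0 1;0.003 0 0.263 0 0 0 1")

```text
clock: 18.6
eef_pos: [433.4, -274.6, 43.9]
tool_rot: [3.138, -0.004, -0.001]
force: [-0.6, -0.8, 6.7]
width: 58.5
gripper_force: 64.2
```

move_arm(rows="0 0 -0.1 0 0 0 1;0 0 -0.22 0 0 0 1;0 0 -0.36 0 0 0 1;0.07 -0.1 -0.36 0 0 0 1;0.15 -0.2 -0.36 0 0 0 1;0.22 -0.3 -0.36 0 0 0 1;0.3 -0.4 -0.36 0 0 0 1;0.37 -0.5 -0.36 0 0 0 1;0.45 -0.6 -0.36 0 0 0 1;0.52 -0.7 -0.36 0 0 0 1;0.6 -0.8 -0.36 0 0 0 1;0.678 -0.909 -0.36 0 0 0 1")

```text
clock: 19.6
eef_pos: [636.5, 1.0, 151.4]
tool_rot: [3.141, -0.002, -0.0]
force: [1.0, -1.1, -1.8]
width: 58.1
gripper_force: 65.9
```

```bash
python3 r.py
```

```text
[636.48127842   1.00219472 151.35782668] [ 3.14113190e+00 -2.12856977e-03 -3.44958569e-04] 58.11283060586305 65.92125087976456 [ 0.96251619 -1.13834972 -1.81988044]
```

move_arm(rows="0 0.004 0.09 0 0 0 1;0 0.004 0.18 0 0 0 1;0 0.004 0.26 0 0 0 1;0 0.004 0.29 0 0 0 1;0 0.004 0.29 0 0 0 1;0 0.004 0.29 0 0 0 1")

```text
clock: 20.1
eef_pos: [635.9, -1.7, 63.6]
tool_rot: [3.141, -0.001, -0.0]
force: [0.6, -0.4, -0.3]
width: 58.7
gripper_force: 65.9
```

move_arm(rows="0 0 0.007 0 0 0 1;0 0 0.014 0 0 0 1;0 0 0.014 0 0 0 1")

```text
clock: 20.35
eef_pos: [636.0, -1.5, 59.2]
tool_rot: [-3.141, -0.002, -0.0]
force: [0.2, -0.4, -2.5]
width: 58.7
gripper_force: 65.9
```

move_arm(rows="0 0 0.006 0 0 0 1;0 0 0.012 0 0 0 1;0 0 0.012 0 0 0 1")

```text
clock: 20.6
eef_pos: [636.0, -1.5, 58.9]
tool_rot: [-3.14, -0.002, -0.0]
force: [-7.1, 1.0, 24.0]
width: 58.2
gripper_force: 68.3
```

move_arm(rows="0 0 -0.01 0 0 0 1;0 0 -0.01 0 0 0 -1;0 0 -0.01 0 0 0 -1;0 0 -0.01 0 0 0 -1;0 0 -0.01 0 0 0 -1;0 0 -0.08 0 0 0 -1;0 0 -0.2 0 0 0 -1;0 0 -0.33 0 0 0 -1;0 0 -0.46 0 0 0 -1;0 0 -0.6 0 0 0 -1;0 0 -0.73 0 0 0 -1;0 0 -0.86 0 0 0 -1")

```text
clock: 21.6
eef_pos: [635.0, -1.5, 314.4]
tool_rot: [3.141, 0.0, -0.0]
force: [1.2, -0.6, -0.2]
width: 85.3
gripper_force: 0.0
```

move_arm(rows="-0.53 0.47 0 0 0 0 -1;-0.53 0.47 0 0 0 0 -1;-0.53 0.47 0 0 0 0 -1;-0.53 0.47 0 0 0 0 -1;-0.53 0.47 0 0 0 0 -1;-0.53 0.47 0 0 0 0 -1;-0.53 0.47 0 0 0 0 -1")

```text
clock: 22.18
eef_pos: [474.2, -144.8, 313.0]
tool_rot: [-3.142, -0.0, -0.006]
force: [0.7, 0.5, 0.6]
width: 85.4
gripper_force: 0.0
```

```bash
python3 r.py; python3 m.py
```

```text
[ 474.23340122 -144.79954563  313.00587871] [-3.14158909e+00 -7.67434622e-06 -5.79172344e-03] 85.39076337600538 0.0 [0.69890158 0.45229005 0.59285412]
red [190.  22.] [ 84. 117.] z15 [644.1   8.1] z75 [630.6 -13.4]
blue [629. 362.] [ 5. 31.] z15 [ 159.6 -628.7] z75 [ 214.3 -560.6]
blue [125. 208.] [43. 52.] z15 [417.7 123.5] z75 [436.1  85.8]
blue [115.  33.] [75. 91.] z15 [632.9  97.3] z75 [621.   63.3]
```

```bash
python3 - <<'E'
from h import *
np.set_printoptions(precision=1,suppress=True)
HUE['yellow']=[(20,36)]
d=look("wrist")
for (c,a,k) in blobs(d,'yellow',200,130,40): print(np.round(c),np.round(a),cast(d,*c,75)[:2])
E
```

```text
[287. 214.] [47. 49.] [ 430.3 -101. ]
[373.  27.] [80. 89.] [ 626.6 -193.8]
```

move_arm(rows="-0.146 -0.15 0 0 0 0 -1;-0.146 -0.15 0 0 0 0 -1;-0.146 -0.15 0.12 0 0 0 -1;-0.146 -0.15 0.25 0 0 0 -1;-0.146 -0.15 0.38 0 0 0 -1;-0.146 -0.15 0.5 0 0 0 -1;-0.146 -0.15 0.6 0 0 0 -1;-0.146 -0.15 0.645 0 0 0 -1;-0.146 -0.15 0.645 0 0 0 -1;-0.146 -0.15 0.645 0 0 0 -1")

```text
clock: 23.12
eef_pos: [433.2, -96.5, 118.2]
tool_rot: [-3.141, 0.002, 0.002]
force: [0.3, -0.4, 1.0]
width: 85.3
gripper_force: 0.0
```

move_arm(rows="0 0 0.1 0 0 0 -1;0 0 0.2 0 0 0 -1;0 0 0.263 0 0 0 -1;0 0 0.263 0 0 0 -1;0 0 0.263 0 0 0 1;0 0 0.263 0 0 0 1;0 0 0.263 0 0 0 1;0 0 0.263 0 0 0 1;0 0 0.263 0 0 0 1;0 0 0.263 0 0 0 1;0 0 0.263 0 0 0 1;0 0 0.263 0 0 0 1")

```text
clock: 24.12
eef_pos: [434.3, -97.9, 41.7]
tool_rot: [3.141, -0.004, 0.0]
force: [0.5, -1.2, 8.0]
width: 58.3
gripper_force: 64.6
```

move_arm(rows="0 0 -0.1 0 0 0 1;0 0 -0.22 0 0 0 1;0 0 -0.36 0 0 0 1;0.09 0.043 -0.36 0 0 0 1;0.18 0.087 -0.36 0 0 0 1;0.27 0.13 -0.36 0 0 0 1;0.36 0.173 -0.36 0 0 0 1;0.45 0.217 -0.36 0 0 0 1;0.54 0.26 -0.36 0 0 0 1;0.63 0.303 -0.36 0 0 0 1;0.693 0.343 -0.36 0 0 0 1;0.693 0.343 -0.36 0 0 0 1")

```text
clock: 25.12
eef_pos: [644.1, -202.9, 148.9]
tool_rot: [3.138, -0.004, 0.0]
force: [-0.1, -0.8, -2.0]
width: 58.3
gripper_force: 65.8
```

```bash
python3 r.py
```

```text
[ 644.07413768 -202.87807349  148.86648397] [ 3.13779323e+00 -4.30119962e-03  1.96823949e-04] 58.27364401195503 65.77363170683384 [-0.1115735  -0.776132   -1.96146086]
```

move_arm(rows="-0.007 0 0.09 0 0 0 1;-0.007 0 0.18 0 0 0 1;-0.007 0 0.26 0 0 0 1;-0.007 0 0.287 0 0 0 1;-0.007 0 0.287 0 0 0 1;-0.007 0 0.287 0 0 0 1")

```text
clock: 25.62
eef_pos: [638.4, -200.3, 62.9]
tool_rot: [3.141, -0.0, 0.0]
force: [0.9, -0.4, -0.6]
width: 58.5
gripper_force: 65.8
```

move_arm(rows="0 0 0.007 0 0 0 1;0 0 0.014 0 0 0 1;0 0 0.014 0 0 0 1")

```text
clock: 25.87
eef_pos: [638.9, -200.4, 58.8]
tool_rot: [3.141, -0.002, 0.0]
force: [-0.4, 0.3, -1.3]
width: 58.4
gripper_force: 65.8
```

move_arm(rows="0 0 0.007 0 0 0 1;0 0 0.014 0 0 0 1;0 0 0.014 0 0 0 1")

```text
clock: 26.12
eef_pos: [639.0, -200.6, 56.7]
tool_rot: [-3.141, -0.002, 0.0]
force: [-4.9, 2.6, 15.5]
width: 58.6
gripper_force: 67.4
```

Contact: release, lift, and move to where the blue jar can be checked.

move_arm(rows="0 0 -0.01 0 0 0 1;0 0 -0.01 0 0 0 -1;0 0 -0.01 0 0 0 -1;0 0 -0.01 0 0 0 -1;0 0 -0.01 0 0 0 -1;0 0 -0.08 0 0 0 -1;0 0 -0.2 0 0 0 -1;0 0 -0.33 0 0 0 -1;0 0 -0.46 0 0 0 -1;0 0 -0.6 0 0 0 -1;0 0 -0.73 0 0 0 -1;0 0 -0.86 0 0 0 -1")

```text
clock: 27.12
eef_pos: [638.0, -200.3, 313.7]
tool_rot: [3.141, -0.0, -0.0]
force: [1.3, 0.5, -0.3]
width: 85.3
gripper_force: 0.0
```

move_arm(rows="-0.53 -0.55 0 0 0 0 -1;-0.53 -0.55 0 0 0 0 -1;-0.53 -0.55 0 0 0 0 -1;-0.53 -0.55 0 0 0 0 -1;-0.53 -0.55 0 0 0 0 -1;-0.53 -0.55 0 0 0 0 -1;-0.53 -0.55 0 0 0 0 -1;-0.53 -0.55 0 0 0 0 -1")

```text
clock: 27.78
eef_pos: [479.2, -34.4, 311.9]
tool_rot: [-3.141, -0.001, 0.002]
force: [0.7, -0.6, -0.2]
width: 85.5
gripper_force: 0.0
```

```bash
python3 r.py; python3 m.py; python3 - <<'E'
from h import *
d=look("wrist"); e=look("side","s8"); cv2.imwrite("pics/c8.png",np.hstack([cv2.resize(d['img'],(480,300)),cv2.resize(e['img'][140:340,230:443],(320,300))])[:,:,::-1])
E
```

```text
[479.17569024 -34.3676428  311.93105871] [-3.14085490e+00 -7.87257305e-04  2.25889132e-03] 85.47627936875824 0.0 [ 0.6685681  -0.63824428 -0.18688563]
red [295.  32.] [79. 93.] z15 [637.3  -1.5] z75 [625.5  -6. ]
yellow [476.  30.] [61. 75.] z15 [ 640.  -213.1] z75 [ 627.7 -187.8]
blue [219. 211.] [44. 49.] z15 [416.9 105.7] z75 [436.1  86.1]
blue [210.  36.] [76. 88.] z15 [633.1  97.4] z75 [621.8  79. ]
```

View pics/c8.png

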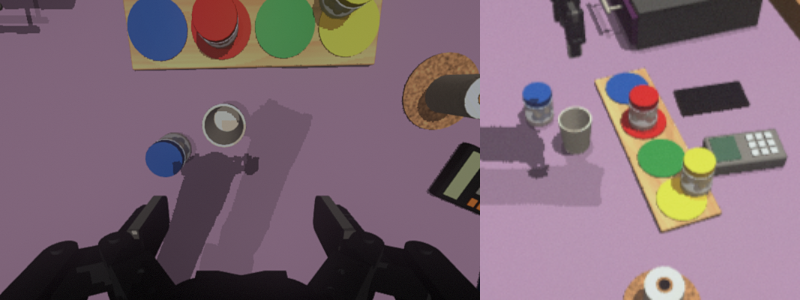

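Red looks centred on its coaster, but yellow seems to have been shifted (side crop ~(697,165) versus coaster centre (682,198)). I'm measuring it.

```bash
python3 - <<'E'
from h import *
np.set_printoptions(precision=1,suppress=True)
d=look("side");w=look("wrist")
for c in((375.8,246.7),(338.5,204.7)): print(cast(d,*c,90)[:2])
# predicted pixel of a perfectly placed jar's lid
for n,p in(('y',(639.5,-201.5,90)),('r',(635,-1.7,90))): print(n,proj(d,p),proj(w,p))
E
```

```text
[ 673.4 -185.6]
[628.7  -9.2]
y (np.float64(366.3406736480451), np.float64(254.38618650081315)) (np.float64(495.82576462109466), np.float64(12.868441450634435))
r (np.float64(339.66370019743727), np.float64(202.45440325948326)) (np.float64(285.2873036216923), np.float64(18.554250052034604))
```

Yellow has been knocked to about (678,-179). I'll place blue now and then regrasp yellow.

move_arm(rows="-0.143 -0.402 0 0 0 0 -1;-0.143 -0.402 0 0 0 0 -1;-0.143 -0.402 0 0 0 0 -1;-0.143 -0.402 0.12 0 0 0 -1;-0.143 -0.402 0.25 0 0 0 -1;-0.143 -0.402 0.38 0 0 0 -1;-0.143 -0.402 0.5 0 0 0 -1;-0.143 -0.402 0.6 0 0 0 -1;-0.143 -0.402 0.64 0 0 0 -1;-0.143 -0.402 0.64 0 0 0 -1;-0.143 -0.402 0.64 0 0 0 -1")

```text
clock: 28.95
eef_pos: [436.9, 84.2, 119.2]
tool_rot: [3.141, 0.001, -0.002]
force: [-0.1, 0.9, -0.4]
width: 85.7
gripper_force: 0.0
```

move_arm(rows="0 0 0.1 0 0 0 -1;0 0 0.2 0 0 0 -1;0 0 0.263 0 0 0 -1;0 0 0.263 0 0 0 -1;0 0 0.263 0 0 0 1;0 0 0.263 0 0 0 1;0 0 0.263 0 0 0 1;0 0 0.263 0 0 0 1;0 0 0.263 0 0 0 1;0 0 0.263 0 0 0 1;0 0 0.263 0 0 0 1;0 0 0.263 0 0 0 1")

```text
clock: 29.95
eef_pos: [437.9, 85.3, 42.8]
tool_rot: [-3.141, -0.004, -0.0]
force: [-0.2, -0.7, 7.3]
width: 58.3
gripper_force: 63.8
```

move_arm(rows="0 0 -0.1 0 0 0 1;0 0 -0.22 0 0 0 1;0 0 -0.36 0 0 0 1;0.09 -0.01 -0.36 0 0 0 1;0.18 -0.02 -0.36 0 0 0 1;0.27 -0.03 -0.36 0 0 0 1;0.36 -0.04 -0.36 0 0 0 1;0.45 -0.044 -0.36 0 0 0 1;0.54 -0.044 -0.36 0 0 0 1;0.63 -0.044 -0.36 0 0 0 1;0.657 -0.044 -0.36 0 0 0 1;0.657 -0.044 -0.36 0 0 0 1")

```text
clock: 30.95
eef_pos: [635.6, 98.3, 149.9]
tool_rot: [3.141, -0.003, 0.0]
force: [-0.5, -0.3, -2.0]
width: 58.4
gripper_force: 66.6
```

move_arm(rows="0 0 0.09 0 0 0 1;0 0 0.18 0 0 0 1;0 0 0.26 0 0 0 1;0 0 0.29 0 0 0 1;0 0 0.29 0 0 0 1;0 0 0.29 0 0 0 1")

```text
clock: 31.45
eef_pos: [633.2, 98.4, 62.6]
tool_rot: [3.141, 0.0, -0.0]
force: [0.2, -0.4, -2.5]
width: 58.3
gripper_force: 66.5
```

move_arm(rows="0 0 0.008 0 0 0 1;0 0 0.016 0 0 0 1;0 0 0.02 0 0 0 1;0 0 0.02 0 0 0 1")

```text
clock: 31.78
eef_pos: [634.5, 98.5, 57.9]
tool_rot: [-3.141, -0.002, 0.0]
force: [-1.7, 0.5, 6.4]
width: 58.2
gripper_force: 67.4
```

Contact: release, lift, and look at the yellow jar.

move_arm(rows="0 0 0 0 0 0 -1;0 0 -0.005 0 0 0 -1;0 0 -0.01 0 0 0 -1;0 0 -0.01 0 0 0 -1;0 0 -0.01 0 0 0 -1;0 0 -0.08 0 0 0 -1;0 0 -0.2 0 0 0 -1;0 0 -0.33 0 0 0 -1;0 0 -0.46 0 0 0 -1;0 0 -0.6 0 0 0 -1;0 0 -0.73 0 0 0 -1;0 0 -0.86 0 0 0 -1")

```text
clock: 32.78
eef_pos: [633.2, 98.3, 315.9]
tool_rot: [3.142, -0.0, -0.0]
force: [0.7, -0.2, -0.4]
width: 85.1
gripper_force: 0.0
```

move_arm(rows="-0.1 0.82 0 0 0 0 -1;-0.1 0.82 0 0 0 0 -1;-0.1 0.82 0 0 0 0 -1;-0.1 0.82 0 0 0 0 -1;-0.1 0.82 0 0 0 0 -1;-0.1 0.82 0 0 0 0 -1;-0.1 0.82 0 0 0 0 -1;-0.1 0.82 0 0 0 0 -1")

```text
clock: 33.45
eef_pos: [602.4, -151.5, 314.1]
tool_rot: [3.14, -0.0, -0.007]
force: [0.5, 0.0, -0.2]
width: 85.2
gripper_force: 0.0
```

```bash
cat > j.py <<'E'
from h import *
np.set_printoptions(precision=1,suppress=True)
HUE['yellow']=[(20,36)]
d=look("wrist","w9"); s=read_state(); print(s['eef_pos'],s['tool_rot'])
C={'red':(635,-1.7),'yellow':(639.5,-201.5),'blue':(633,98.5)}
for c in C:
    print(c,'ideal lid px',np.round(proj(d,(*C[c],90))),'coaster px',np.round(proj(d,(*C[c],15))))
    for (k,a,_) in blobs(d,c,300,130,40): print('   ',np.round(k),np.round(a),cast(d,*k,90)[:2])
E
python3 j.py
```

```text
[ 603.2 -148.4  313.7] [-3.1  0.  -0. ]
red ideal lid px [181. 148.] coaster px [205. 141.]
    [199. 143.] [75. 89.] [640.1 -20.9]
    [622. 131.] [47. 95.] [ 649.6 -467. ]
yellow ideal lid px [369. 143.] coaster px [361. 137.]
    [358. 127.] [75. 98.] [ 655.7 -189.6]
blue ideal lid px [ 88. 151.] coaster px [128. 143.]
    [ 88. 151.] [49. 59.] [632.6  98.8]
    [129. 143.] [66. 78.] [640.8  53.4]
```

View pics/w9.png

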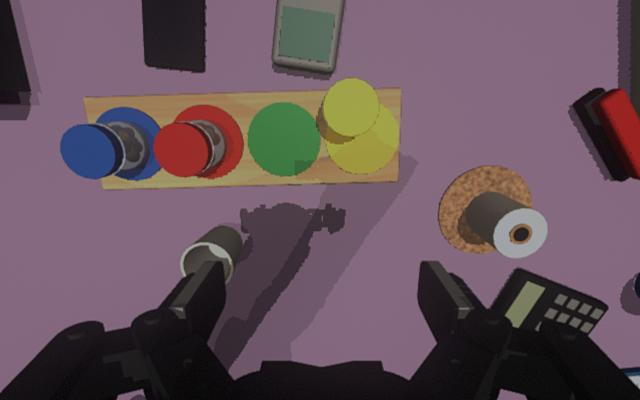

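Blue and red sit where they should. The yellow lid is at (351,107) instead of (369,143), so the jar is at about (677,-182). I'm regrasping it.

move_arm(rows="0.248 0.116 0 0 0 0 -1;0.248 0.116 0 0 0 0 -1;0.248 0.116 0.1 0 0 0 -1;0.248 0.116 0.22 0 0 0 -1;0.248 0.116 0.35 0 0 0 -1;0.248 0.116 0.48 0 0 0 -1;0.248 0.116 0.58 0 0 0 -1;0.248 0.116 0.613 0 0 0 -1;0.248 0.116 0.613 0 0 0 -1;0.248 0.116 0.613 0 0 0 -1")

```text
clock: 34.33
eef_pos: [678.9, -181.5, 130.6]
tool_rot: [3.141, -0.001, 0.002]
force: [0.2, -0.1, 0.7]
width: 85.5
gripper_force: 0.0
```

```bash
python3 - <<'E'
from h import *
HUE['yellow']=[(20,36)]
d=look("wrist","w10"); print(read_state()['eef_pos'],read_state()['tool_rot'])
for (k,a,q) in blobs(d,'yellow',300,130,40): print(k,a,cv2.boundingRect(q),cast(d,*k,90))
print(proj(d,(677,-182,90)))
E
```

```text
[ 679.55803121 -182.18392681  131.99576122] [ 3.14047314e+00 -3.23450107e-03  1.32373096e-03]
(339.4671325683594, 248.89511108398438) (110.76115417480469, 135.82968139648438) (272, 195, 135, 111) [ 676.73533636 -190.66481038   90.        ]
(np.float64(324.01044788522023), np.float64(248.42981280699763))
```

move_arm(rows="0 0 0.08 0 0 0 -1;0 0 0.16 0 0 0 -1;0 0 0.245 0 0 0 -1;0 0 0.245 0 0 0 -1;0 0 0.245 0 0 0 1;0 0 0.245 0 0 0 1;0 0 0.245 0 0 0 1;0 0 0.245 0 0 0 1;0 0 0.245 0 0 0 1;0 0 0.245 0 0 0 1;0 0 0.245 0 0 0 1;0 0 0.245 0 0 0 1")

```text
clock: 35.38
eef_pos: [680.3, -183.2, 59.9]
tool_rot: [3.14, -0.006, 0.0]
force: [0.4, 0.5, 7.1]
width: 58.6
gripper_force: 65.6
```

move_arm(rows="0 0 -0.06 0 0 0 1;0 0 -0.1 0 0 0 1;-0.06 0.03 -0.1 0 0 0 1;-0.125 0.063 -0.1 0 0 0 1;-0.125 0.063 -0.1 0 0 0 1;-0.125 0.063 -0.06 0 0 0 1;-0.125 0.063 -0.02 0 0 0 1;-0.125 0.063 0 0 0 0 1;-0.125 0.063 0.01 0 0 0 1;-0.125 0.063 0.01 0 0 0 1")

```text
clock: 36.22
eef_pos: [641.9, -200.7, 58.7]
tool_rot: [-3.14, -0.003, 0.002]
force: [-10.9, 6.9, 39.2]
width: 58.6
gripper_force: 70.8
```

move_arm(rows="0 0 -0.01 0 0 0 1;0 0 -0.01 0 0 0 -1;0 0 -0.012 0 0 0 -1;0 0 -0.012 0 0 0 -1;0 0 -0.012 0 0 0 -1;0 0 -0.08 0 0 0 -1;0 0 -0.2 0 0 0 -1;0 0 -0.33 0 0 0 -1;0 0 -0.46 0 0 0 -1;0 0 -0.6 0 0 0 -1;0 0 -0.73 0 0 0 -1;0 0 -0.86 0 0 0 -1")

```text
clock: 37.22
eef_pos: [640.3, -201.1, 312.8]
tool_rot: [3.141, 0.001, -0.0]
force: [1.3, 0.6, 0.4]
width: 85.3
gripper_force: 0.0
```

move_arm(rows="-0.12 -0.1 0 0 0 0 -1;-0.12 -0.2 0 0 0 0 -1;-0.12 -0.2 0 0 0 0 -1;-0.12 -0.2 0 0 0 0 -1;-0.12 -0.2 0 0 0 0 -1")

```text
clock: 37.63
eef_pos: [604.6, -141.1, 310.9]
tool_rot: [3.141, 0.0, 0.001]
force: [-0.6, -0.4, 0.3]
width: 85.6
gripper_force: 0.0
```

```bash
python3 j.py; python3 -c "
from h import *
e=look('side','s11')"
```

```text
[ 604.5 -142.   311. ] [ 3.1  0.  -0. ]
red ideal lid px [191. 150.] coaster px [213. 142.]
    [207. 144.] [75. 88.] [640.5 -20. ]
    [902. 365.] [130. 795.] [ 358.  -895.8]
yellow ideal lid px [380. 146.] coaster px [370. 139.]
    [370. 139.] [73. 76.] [ 646.1 -191.6]
blue ideal lid px [ 96. 151.] coaster px [135. 144.]
    [ 96. 152.] [49. 59.] [632.6  98.8]
    [136. 143.] [66. 78.] [641.3  54.9]
```

View pics/w9.png

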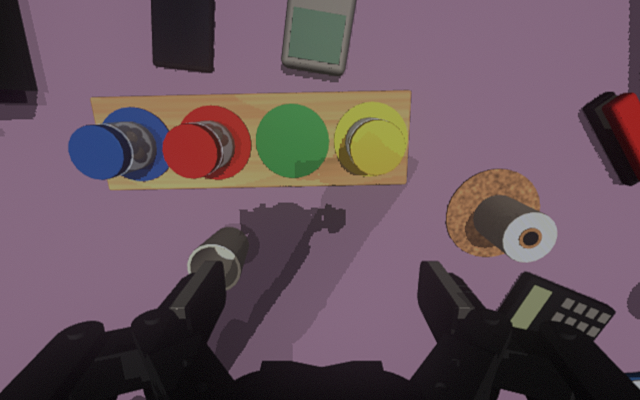

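All three jars sit centred on their coasters: lids at (96,152), (192,150) and (377,147), against ideal (96,151), (191,150) and (380,146). The roll stands on the mat and the arm is clear.

```bash
python3 -c "
from cell import *
print(finish_job())"
```

```text
the job is handed in; nothing more can be done
None
```

The job is handed in, but the hand-in returned no verdict: the tub is in the shut drawer, the roll stands on the cork mat, and the red, yellow and blue jars stand on their matching coasters (no green jar was there; yellow was knocked aside once and re-placed).

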